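# Nudge the specimen carrier plate onto its two locating pins

## Task

The aluminium specimen carrier plate lies out of place on the measuring fixture, on top of its two brass locating pins. Nudge it sideways with the fingertips, using the blue fence to line it up, until its two small holes drop over the two pins and it lies flat on the fixture's base; do not lift it or tip it up. Leave the discs, the crucible and the tweezers where they are, and finish with the gripper clear of everything.

Things in the scene. Friction and masses are not known exactly. Their poses are not given: they have to be found in the camera images.
- fixture: Measuring fixture, fixed to the worktop. Origin on the worktop, under the midpoint between its two pins; z up. Dark steel base, top 12 mm up, from x = -130 to +62 and y = -72 to +78 mm. Blue fence along the +y edge, grey step at the -x end. No stop at the +x end: the pins catch the plate. Home, the plate has its origin at x = -8, y = 0, z = 12 mm here, axes parallel.
- fence (a point): Middle of the fence's top inner edge, x = -34, y = +65.3, z = 32 mm of the fixture. The blue fence is 12.5 mm thick and runs the fixture's whole length along x. When the plate's side lies against it, the holes are in line with the pins and the plate need only be pushed along the fixture's +x.
- step_edge (a point): Middle of the upper edge of the grey loading step that faces the pins, x = -70, y = 0, z = 18 mm of the fixture. The step reaches from there back to x = -130 mm and is level with the pin tips; home, the plate's rear edge is 2 mm clear of it.
- pin_left (a point): Tip of the locating pin on the fence side, at x = 0, y = +34, z = 18 mm of the fixture. Both pins are brass, 10 mm thick, stand 6 mm above the base (level with the step) and taper over their top 2.5 mm to a flat 7 mm wide.
- pin_right (a point): Tip of the other locating pin, at x = 0, y = -34, z = 18 mm of the fixture.
- plate: Loose aluminium plate, 120 (x) x 130 (y) x 10 mm, 0.4 kg, slides under 1 to 2 N. Origin: centre of its underside. Starts level on step and pins, underside at 18 mm, 20 to 45 mm short of home along the fixture's x, 10 to 22 mm off towards -y, turned up to 0.12 rad; home it has dropped 6 mm. Two small holes of 12.5 mm; two specimen holes of 31.5 mm at x = -32, y = +-32 mm are not used.
- hole_left (a point): Centre of the small hole on the fence side, at the plate's underside: x = +8, y = +34, z = 0 mm of the plate. It belongs over pin_left.
- hole_right (a point): Centre of the other small hole, at the plate's underside: x = +8, y = -34, z = 0 mm of the plate. It belongs over pin_right.
- disc_black: Bystander: black rubber test disc, 29 mm wide, 12 mm high, on the worktop outside the fence. Origin: centre of its underside.
- disc_red: Bystander: red-brown rubber test disc, 29 mm wide, 13 mm high, on the worktop outside the fence. Origin: centre of its underside.
- crucible: Bystander: small white crucible, 34 mm wide, 30 mm high, on the worktop beyond the fixture's +x end. Origin: centre of its underside.
- tweezers: Bystander: steel tweezers, 124 mm long, lying on the worktop to the left. Origin: centre of the underside.

How it is judged (in metres and radians):
At the end, for the whole second after the job is handed in: Both small holes are within 3 mm of their pins, the plate lies flat (within 0.02 rad) on the base, its underside within 1.5 mm of the seat, and is at rest (horizontal distance between hole_left and pin_left below 0.003 m and horizontal distance between hole_right and pin_right below 0.003 m and z of plate in the frame of fixture between 0.01 and 0.0135 m and angle between plate's own z axis and vertical below 0.02 rad and linear speed of plate below 0.01 m/s and angular speed of plate below 0.1 rad/s); the robot touches nothing.
It fails at once if the plate is lifted: its centre rises more than 12 mm above where it lay (height (world z) of plate above 0.03 m).
It fails at once if the plate is tipped up by more than 0.25 rad (angle between plate's own z axis and vertical above 0.25 rad).
It fails at once if a disc, the crucible or the tweezers are moved by more than 15 mm (distance of any of disc_black, disc_red, crucible, tweezers from where it was at the start of the episode above 0.015 m).
It also fails if it takes over 51 s, if anything falls off the work surface, if the arm or the gripper's body presses on something with over 40 N, if the wrist force passes 120 N, or if a joint passes its speed limit or range.

## Robot

A 6-joint arm with a two-finger parallel gripper is mounted at the origin on a cart in front of the work surface, level with it; the furniture and walls round the work are solid. World frame = base frame: x ahead of the robot, y to its left, z up, the work surface at z = 0. Lengths are in m, angles in degrees, forces in N, time in s.
With the tool pointing down it reaches from about 0.3 to 0.75 m from the base axis. Payload 8.5 kg.
Tool frame: the origin (TCP) lies at the very end of the fingers, on their centre line; the grasp point (between the pads) lies 19 mm behind it; z points along the fingers, y is the direction in which the jaws open and shut (so a half turn about z gives the same grasp; the last joint's range is limited). The gripper opens to 88 mm and grips with 3 to 60 N. Pads are 18 mm wide; open, the fingers measure 123 mm over their backs; the gripper's body (75 mm by 187 mm) begins 45 mm behind the grasp point.
Start: joints at [53.211, 21.807, 74.336, -0, 83.858, -12.336], TCP at [0.228, 0.501, 0.218] pointing down, gripper open.
Joint ranges: [-178.18, 178.18], [-50.72, 133.34], [12.68, 142.11], [-81.47, 261.47], [9.98, 163.14], [-165.26, 165.26]. Speed limits (degrees/s): [136.94, 136.94, 180, 180, 180, 180].

## Interface

Orientations are given as [roll, pitch, yaw] about the fixed x, y, z axes, in that order (R = Rz(yaw) Ry(pitch) Rx(roll)).
In Python, from station import arm gives the robot as it stands.
- The arm moves only by the tool servo_tool, never from a script. Its argument "series" is a list that holds one entry, the list of rows, each a list of 5 numbers: the closure, from -1 (fully open) to 1 (shut), then the shift along the tool's x, y, z in m, then the turn about the tool's z in degrees. In form: [[[jaw, x, y, z, roll], ...]]. A call has exactly 5 rows; each row is the pose to reach, as a shift and turn from the pose commanded when the call began, along the tool's axes at that moment; what a row does not reach only later rows make up. A row lasts 1/12 s, in which the tool goes at most 41.7 mm and 7.16 degrees, less where a joint would pass 70% of its speed; a pose out of reach is approached as far as the arm can. A call with a gripper value outside its range is refused whole. The fingers move at their own pace and stop on an object; "squeeze" is the grip in N (left out, the last holds). Time passes only in rows, so rows that repeat a pose let the fingers close, or fill a call up. It gives the time, the measured TCP pose, the force and the opening at its end, in the units of the state.
- arm.sense(): the state, without advancing time (a new reading comes with each control period).
- arm.camera(name): name is "side" or "top" or "wrist"; returns the picture (384x512x3 uint8, blue, green, red); there is no depth.
- arm.get_calibration(name): a dict with "K" (3x3 intrinsics, pixels), "dist_coeffs" ([k1, k2, p1, p2, k3] as OpenCV has them; the pictures are not rectified), "cam_to_world" (4x4, takes a point from camera to world coordinates). Camera axes: x right, y down, z forward; pixel columns grow to the right and rows downward; lengths in m; the calibration is good to about 2 mm. A picture is of the moment at which its call begins: read the wrist's pose just before it. get_calibration takes no time and is no camera call; for the wrist camera it gives the pose at the moment of the call.
- arm.job_done(): hands the job in, once; it reports no verdict.
The state is a dict: "clock": time; "qpos": joint angles; "qd": joint speeds; "joint_torque": joint torques, N m; "eef_pos": TCP position; "tool_rot": TCP orientation; "contact_force": force on the tool from outside, world axes, zero at the start; "wrist_torque": the same for the moment, N m; "width": finger opening in m.
Only numpy, scipy, OpenCV 4.12 (cv2) and the standard library are available. Lean on these libraries where they do the work, as an engineer would, in place of code of your own. Each camera call takes 0.05 s, during which the arm holds its last target.

## Working session

There is one attempt and no reset: what is moved stays moved. The work goes in short steps, Python scripts to look and compute and a tool call to move; the robot and the scene stay as the last step left them, time stands still between calls to the robot, and variables do not carry over. Pictures are saved under pics/ and viewed, and the job is handed in when it is done.

Besides the shell and the picture viewer there is one more tool, called after "Call:" in YAML: its name, and indented under it one key for each argument. servo_tool: Moves the arm, as the interface text tells. Its arguments: {"type":"object","properties":{"series":{"type":"array","items":{"type":"array","items":{"type":"array","items":{"type":"number"}}}},"squeeze":{"type":"number"}},"required":["series"]}

```bash
mkdir -p pics; ls; python3 - <<'E'
from station import arm
import cv2,numpy as np
s=arm.sense();print({k:np.round(v,3).tolist() for k,v in s.items()})
for n in("top","side","wrist"):
    cv2.imwrite(f"pics/{n}0.png",arm.camera(n)); c=arm.get_calibration(n); print(n,np.round(c["K"],1).tolist(),np.round(c["cam_to_world"],3).tolist(),c["dist_coeffs"])
E
```

```text
pics
{'clock': 0.0, 'qpos': [53.211, 21.84, 74.383, 0.001, 83.857, -12.335], 'qd': [0.011, -0.055, -0.05, 0.045, -0.044, -0.003], 'joint_torque': [-0.001, -43.793, -22.456, 0.071, 0.035, -0.0], 'eef_pos': [0.227, 0.5, 0.217], 'tool_rot': [-179.922, -0.018, 155.546], 'contact_force': [-1.029, -0.1, 0.481], 'wrist_torque': [0.017, 0.008, 0.052], 'width': 0.088}
top [[381.7, 0.0, 257.5], [0.0, 381.7, 190.9], [0.0, 0.0, 1.0]] [[0.012, -0.998, 0.061, 0.522], [-1.0, -0.011, 0.025, 0.114], [-0.024, -0.061, -0.998, 0.912], [0.0, 0.0, 0.0, 1.0]] [-0.0709156  0.         0.         0.         0.       ]
side [[457.9, 0.0, 256.1], [0.0, 457.9, 185.8], [0.0, 0.0, 1.0]] [[-0.979, -0.118, 0.165, 0.423], [-0.202, 0.563, -0.801, 0.862], [0.002, -0.818, -0.575, 0.574], [0.0, 0.0, 0.0, 1.0]] [-0.07254682  0.          0.          0.          0.        ]
wrist [[303.5, 0.0, 251.9], [0.0, 303.5, 190.7], [0.0, 0.0, 1.0]] [[0.413, 0.876, 0.25, 0.164], [0.911, -0.397, -0.114, 0.53], [-0.001, 0.275, -0.962, 0.385], [0.0, 0.0, 0.0, 1.0]] [-0.06329576  0.          0.          0.          0.        ]
```

View pics/top0.png

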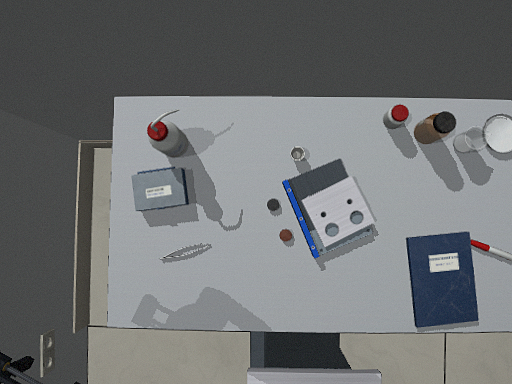

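View pics/side0.png

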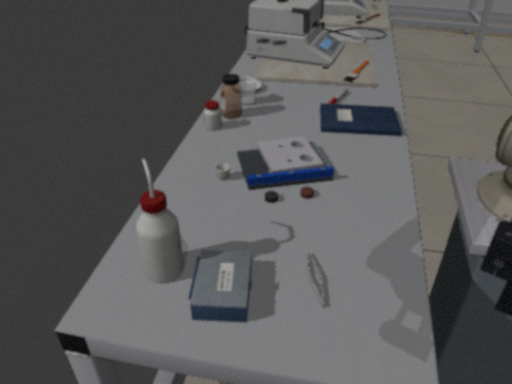

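View pics/wrist0.png

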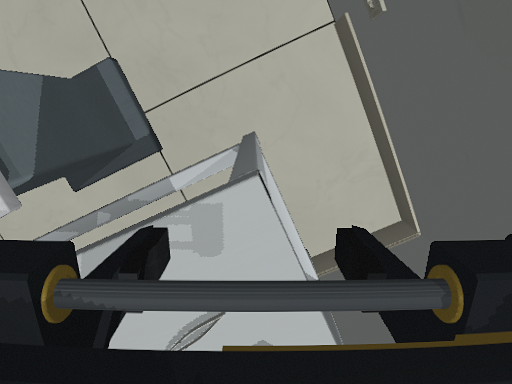

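```bash
cat > h.py <<'E'
from station import arm
import cv2,numpy as np
def cast(c,uv,z):
    uv=np.array(uv,float).reshape(-1,1,2)
    n=cv2.undistortPoints(uv,np.array(c["K"]),np.array(c["dist_coeffs"])).reshape(-1,2)
    T=np.array(c["cam_to_world"]); d=np.c_[n,np.ones(len(n))]@T[:3,:3].T; o=T[:3,3]
    return (o+d*((z-o[2])/d[:,2])[:,None])[:,:2]
def proj(c,P):
    T=np.linalg.inv(np.array(c["cam_to_world"])); P=np.array(P,float).reshape(-1,3)
    return cv2.projectPoints(P,cv2.Rodrigues(T[:3,:3])[0],T[:3,3],np.array(c["K"]),np.array(c["dist_coeffs"]))[0].reshape(-1,2)
def blue(im):
    b,g,r=[im[...,i].astype(int) for i in range(3)]
    return (((b>90)&(b>g+60)&(b>r+60))*255).astype(np.uint8)
E
python3 - <<'E'
from h import *
im=cv2.imread("pics/top0.png");c=arm.get_calibration("top")
m=blue(im); m[:, :250]=0; m[:,:][270:]=0
cs=max(cv2.findContours(m,0,1)[0],key=cv2.contourArea)
P=cast(c,cs.reshape(-1,2),0.032).astype(np.float32)
r=cv2.minAreaRect(P); print(r, cv2.boxPoints(r)); print(cs.reshape(-1,2).min(0),cs.reshape(-1,2).max(0))
cv2.imwrite("pics/topz.png",cv2.resize(im[145:275,265:395],None,fx=4.6,fy=4.6,interpolation=cv2.INTER_CUBIC))
E
```

```text
((0.5133797526359558, 0.035983625799417496), (0.19026066362857819, 0.012022295035421848), 23.1784610748291) [[ 0.42356208  0.00406662]
 [ 0.42829397 -0.00698528]
 [ 0.60319746  0.06790063]
 [ 0.59846556  0.07895253]]
[283 180] [318 257]
```

View pics/topz.png

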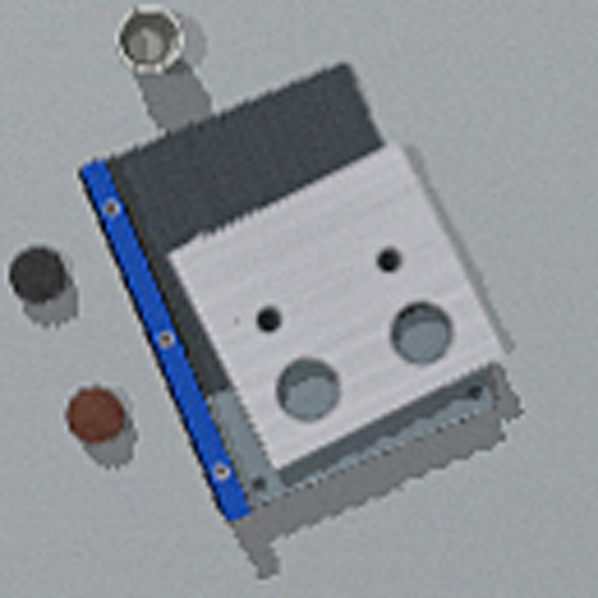

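```bash
python3 - <<'E'
from h import *
c=arm.get_calibration("top")
th=np.radians(23.2);R=np.array([[np.cos(th),-np.sin(th)],[np.sin(th),np.cos(th)]])
O=np.array([.5134,.0360])-R@[-.034,.07155];print("fix",O)
z=np.array([[268,319],[388,260],[170,253],[405,148],[505,352],[280,468]])/4.6+[265-.4,145-.4]
W=cast(c,z,.028);print(W);print("in fixture",(W-O)@R*1e3)
d=W[0]-W[1];print("plate yaw",np.degrees(np.arctan2(d[1],d[0]))-90)
E
```

```text
fix [ 0.57283715 -0.01637011]
[[ 0.52394726 -0.01593768]
 [ 0.55423358 -0.07628815]
 [ 0.55655489  0.03345251]
 [ 0.61091886 -0.08503006]
 [ 0.50862956 -0.13526729]
 [ 0.44957235 -0.02228109]]
in fixture [[ -44.7660687    19.65723983]
 [ -40.70341744  -47.74406688]
 [   4.66162168   52.20798959]
 [   7.95421977  -78.1097675 ]
 [-105.85404167  -83.98854404]
 [-115.62561008   43.12617261]]
plate yaw 26.649361677725892
```

Call:
servo_tool:
  series:
    - [[-1,-0.0315,-0.024,0,0],[-1,-0.063,-0.048,0,0],[-1,-0.0945,-0.072,0,0],[-1,-0.126,-0.096,0,0],[-1,-0.1575,-0.12,0,0]]

```text
clock: 0.57
eef_pos: [0.3216, 0.3246, 0.2175]
tool_rot: [-180.0, -0.0, 155.6]
contact_force: [0.1, -0.3, 0.5]
width: 0.0881
```

Call:
servo_tool:
  series:
    - [[-1,-0.0315,-0.024,0,0],[-1,-0.063,-0.048,0,0],[-1,-0.0945,-0.072,0,0],[-1,-0.126,-0.096,0,0],[-1,-0.1575,-0.12,0,0]]

```text
clock: 0.98
eef_pos: [0.4154, 0.1499, 0.2177]
tool_rot: [180.0, -0.0, 155.5]
contact_force: [0.1, 0.7, 0.3]
width: 0.0881
```

Call:
servo_tool:
  series:
    - [[-1,-0.0315,-0.024,0,0],[-1,-0.063,-0.048,0,0],[-1,-0.0945,-0.072,0,0],[-1,-0.126,-0.096,0,0],[-1,-0.1575,-0.12,0,0]]

```text
clock: 1.4
eef_pos: [0.5092, -0.0246, 0.2175]
tool_rot: [180.0, -0.0, 155.5]
contact_force: [1.7, 0.3, 0.8]
width: 0.0882
```

Call:
servo_tool:
  series:
    - [[-1,-0.0315,-0.024,0,7],[-1,-0.063,-0.048,0,14],[-1,-0.0945,-0.072,0,21],[-1,-0.0945,-0.072,0,28],[-1,-0.0945,-0.072,0,35]]

```text
clock: 1.82
eef_pos: [0.5654, -0.1294, 0.2165]
tool_rot: [-179.9, -0.1, 120.0]
contact_force: [-0.4, 0.9, -0.6]
width: 0.0884
```

Call:
servo_tool:
  series:
    - [[-1,0,0,0,7],[-1,0,0,0,7],[-1,0,0,0,7],[-1,0,0,0,7],[-1,0,0,0,7]]

```text
clock: 2.23
eef_pos: [0.5649, -0.1272, 0.2176]
tool_rot: [-180.0, -0.0, 113.7]
contact_force: [-0.2, -0.2, 1.0]
width: 0.0881
```

```bash
python3 - <<'E'
from h import *
import pickle
s=arm.sense();c=arm.get_calibration("wrist");im=arm.camera("wrist");pickle.dump(c,open("w1.pkl","wb"));print(s["eef_pos"],s["tool_rot"],s["qd"])
cv2.imwrite("pics/w1.png",im)
cv2.imwrite("pics/w1z.png",cv2.resize(im,(800,600),interpolation=cv2.INTER_CUBIC))
E
```

```text
[ 0.56492135 -0.12716226  0.21764537] [-1.79996853e+02 -3.59886287e-03  1.13701390e+02] [-0.06887586 -0.11302156 -0.11767907 -0.09720512 -0.0576094   0.70686062]
```

View pics/w1z.png

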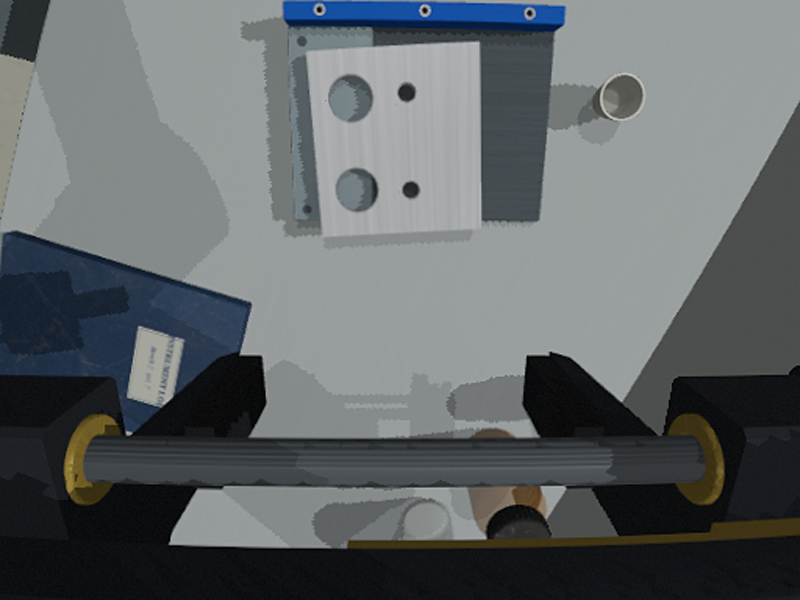

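```bash
python3 - <<'E'
from h import *
im=cv2.imread("pics/w1.png")
cv2.imwrite("pics/w1a.png",cv2.resize(im[0:160,170:370],None,fx=4,fy=3.7,interpolation=cv2.INTER_CUBIC))
for u in(200,240,300,340): print(u,im[0:24,u].tolist())
E
```

```text
200 [[149, 112, 87], [165, 78, 17], [163, 78, 15], [162, 79, 25], [163, 90, 51], [163, 101, 76], [165, 108, 89], [160, 95, 66], [159, 79, 30], [160, 75, 12], [163, 80, 22], [166, 81, 20], [120, 53, 11], [61, 26, 5], [67, 29, 6], [67, 27, 2], [72, 50, 37], [77, 73, 63], [98, 96, 85], [114, 111, 100], [118, 115, 104], [119, 115, 104], [118, 113, 102], [136, 131, 119]]
240 [[160, 137, 120], [163, 86, 11], [163, 78, 18], [163, 81, 22], [162, 79, 19], [163, 81, 21], [162, 80, 21], [162, 80, 19], [162, 79, 19], [162, 79, 20], [163, 81, 24], [160, 78, 18], [127, 58, 12], [72, 31, 8], [68, 31, 9], [68, 31, 6], [69, 29, 5], [60, 37, 23], [46, 45, 40], [44, 43, 38], [64, 59, 53], [68, 64, 58], [69, 66, 59], [69, 65, 58]]
300 [[157, 160, 155], [157, 145, 140], [160, 73, 13], [163, 78, 18], [163, 80, 22], [162, 80, 24], [162, 80, 20], [162, 80, 21], [162, 80, 22], [163, 81, 23], [162, 80, 20], [163, 79, 20], [161, 78, 19], [129, 59, 9], [65, 29, 8], [67, 28, 5], [67, 30, 5], [70, 29, 7], [61, 34, 16], [47, 40, 35], [44, 43, 39], [45, 43, 39], [68, 65, 57], [69, 64, 58]]
340 [[157, 158, 152], [157, 160, 156], [152, 139, 129], [161, 91, 52], [159, 81, 31], [147, 139, 137], [150, 148, 145], [114, 111, 107], [84, 82, 79], [90, 88, 85], [138, 134, 130], [162, 151, 143], [157, 110, 89], [167, 80, 19], [145, 68, 14], [87, 36, 5], [64, 28, 9], [68, 27, 3], [69, 31, 8], [69, 27, 0], [42, 43, 41], [50, 47, 44], [73, 70, 64], [69, 67, 58]]
```

View pics/w1a.png

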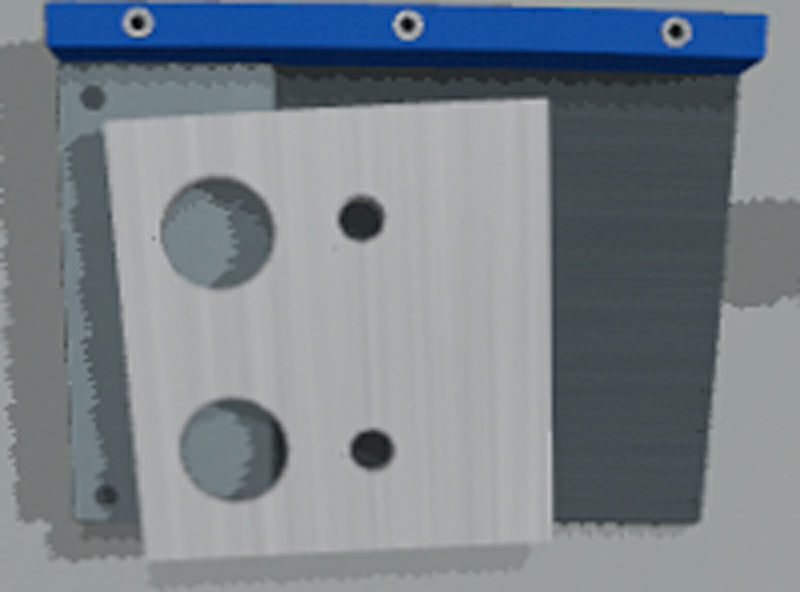

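```bash
python3 - <<'E'
from h import *
import pickle
c=pickle.load(open("w1.pkl","rb"));im=cv2.imread("pics/w1.png")
b=im[...,0].astype(int);r=im[...,2].astype(int)
pts=[]
for u in range(190,352,4):
    if 195<u<215 or 265<u<280 or 330<u<347: continue
    col=im[:30,u,0].astype(float)
    v=[i for i in range(6,25) if col[i]>115>=col[i+1]][0]
    pts.append([u,v+(col[v]-115)/(col[v]-col[v+1])])
W=cast(c,pts,.032).astype(np.float32)
l=cv2.fitLine(W,cv2.DIST_HUBER,0,1e-4,1e-4).ravel();th=np.arctan2(l[1],l[0]);print("fence yaw",np.degrees(th))
R=np.array([[np.cos(th),-np.sin(th)],[np.sin(th),np.cos(th)]])
yf=(l[2:]@R)[1]-.0653
m=((b>120)&(b>r+80)).astype(np.uint8);m[:,:170]=0;m[40:]=0
u=np.where(m.any(0))[0];print(u.min(),u.max())
ends=[]
for uu in(u.min(),u.max()+0):
    v=np.where(m[:,uu])[0].mean(); ends.append((cast(c,[[uu,v]],.032)@R)[0])
ends=np.array(ends);print("ends",ends)
print("x0 from ends",ends[0,0]+.130,ends[1,0]-.062)
f=lambda p:np.array(p)/[4,3.7]+[170-.4,-.4]
st=cast(c,f([[275,68],[275,104]]),.018)@R;print("x0 from step",st[:,0]+.070)
be=cast(c,f([[738,80],[700,520]]),.012)@R;print("x0 base end",be[:,0]-.062, "y0 base edge",be[1,1]+.072, yf)
x0=(ends[0,0]+.130+ends[1,0]-.062)/2
O=R@[x0,yf];print("O",O)
H=cast(c,f([[361,217],[372,449]]),.028);C=cast(c,f([[105,122],[549,98],[552,541],[147,558]]),.028)
for n,P in(("holes",H),("corn",C)):print(n,np.round((P-O)@R*1e3,1).tolist())
d=H[0]-H[1];print(np.degrees(np.arctan2(d[1],d[0])-th)-90, C.mean(0),((C.mean(0)-O)@R))
np.savez("fix.npz",O=O,R=R,th=th)
E
```

```text
fence yaw 23.134918
181 361
ends [[ 0.39398076 -0.16418544]
 [ 0.58453034 -0.16303584]]
x0 from ends 0.5239807552523248 0.5225303387410623
x0 from step [0.52395531 0.52397927]
x0 base end [0.52245766 0.5224117 ] y0 base edge -0.23701319624719236 -0.23847984
O [ 0.57487465 -0.01371594]
holes [[-45.1, 19.8], [-40.8, -48.2]]
corn [[-114.9, 45.7], [5.1, 53.6], [12.8, -76.2], [-106.6, -83.0]]
3.6556492864175 [ 0.5339405 -0.0474532] [-0.0508976  -0.01494126]
```

Call:
servo_tool:
  series:
    - [[-0.36,-0.012,0.002,0.035,0.5],[-0.36,-0.012,0.002,0.075,0.5],[-0.36,-0.012,0.002,0.115,0.5],[-0.36,-0.012,0.002,0.15,0.5],[-0.36,-0.012,0.002,0.175,0.5]]

```text
clock: 2.7
eef_pos: [0.5704, -0.1369, 0.0396]
tool_rot: [-179.9, -0.1, 113.1]
contact_force: [0.2, -0.8, -0.8]
width: 0.0601
```

Call:
servo_tool:
  series:
    - [[-0.36,0,0,0.01,0],[-0.36,0,0,0.018,0],[-0.36,0,0,0.0205,0],[-0.36,0,0,0.0205,0],[-0.36,0,0,0.0205,0]]

```text
clock: 3.12
eef_pos: [0.5723, -0.1378, 0.0236]
tool_rot: [179.9, 0.1, 113.1]
contact_force: [0.2, 0.5, -0.8]
width: 0.0601
```

```bash
cat > st.py <<'E'
from h import *
import sys
s=arm.sense();f=np.load("fix.npz")
print(s["clock"],np.round(s["eef_pos"],4),np.round(s["tool_rot"],2),"F",np.round(s["contact_force"],1),s["width"],"fix mm",np.round((s["eef_pos"][:2]-f["O"])@f["R"]*1e3,1))
if len(sys.argv)>1:
    import pickle
    c=arm.get_calibration("wrist");pickle.dump(c,open(sys.argv[1]+".pkl","wb"));im=arm.camera("wrist")
    cv2.imwrite(f"pics/{sys.argv[1]}.png",im)
    t=arm.camera("top");cv2.imwrite(f"pics/{sys.argv[1]}_t.png",t)
    cv2.imwrite(f"pics/{sys.argv[1]}_tz.png",cv2.resize(t[145:275,265:395],None,fx=4.6,fy=4.6,interpolation=cv2.INTER_CUBIC))
E
python3 st.py w2
```

```text
3.1167 [ 0.5723 -0.1378  0.0236] [1.7991e+02 1.1000e-01 1.1306e+02] F [ 0.2  0.5 -0.8] 0.06006360732300724 fix mm [ -51.1 -113.1]
```

View pics/w2.png

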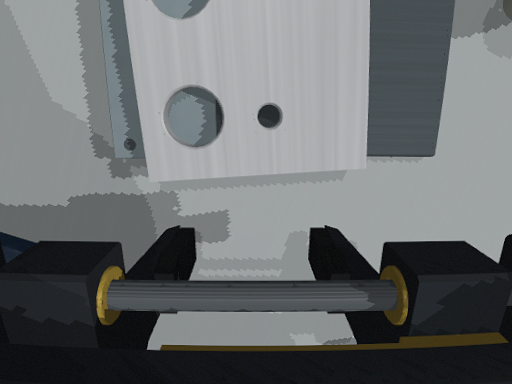

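Call:
servo_tool:
  series:
    - [[-0.36,0.006,0,0.002,0],[-0.36,0.012,0,0.002,0],[-0.36,0.018,0,0.002,0],[-0.36,0.022,0,0.002,0],[-0.36,0.026,0,0.002,0]]

```text
clock: 3.63
eef_pos: [0.5612, -0.1129, 0.0203]
tool_rot: [180.0, -0.0, 113.1]
contact_force: [-0.3, 0.0, -0.7]
width: 0.06
```

Call:
servo_tool:
  series:
    - [[-0.36,0.002,0,0,0],[-0.36,0.004,0,0,0],[-0.36,0.006,0,0,0],[-0.36,0.008,0,0,0],[-0.36,0.01,0,0,0]]

```text
clock: 4.05
eef_pos: [0.5575, -0.1043, 0.0201]
tool_rot: [180.0, 0.0, 113.0]
contact_force: [0.0, -0.0, 1.5]
width: 0.0599
```

```bash
python3 st.py w3
```

```text
4.05 [ 0.5575 -0.1043  0.0201] [180.     0.   113.04] F [ 0.  -0.   1.5] 0.059867016780500035 fix mm [-51.6 -76.5]
```

View pics/w3.png

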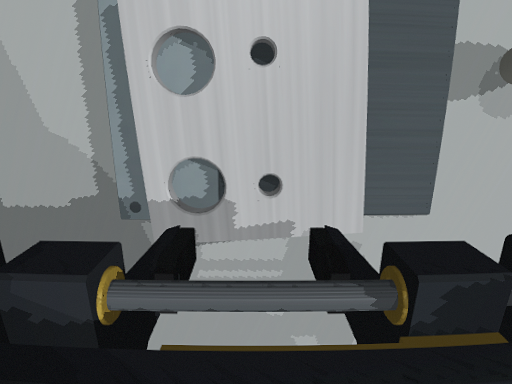

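Call:
servo_tool:
  series:
    - [[-0.36,0.002,0,-0.0005,0],[-0.36,0.004,0,-0.0005,0],[-0.36,0.006,0,-0.0005,0],[-0.36,0.008,0,-0.0005,0],[-0.36,0.01,0,-0.0005,0]]

```text
clock: 4.57
eef_pos: [0.5535, -0.095, 0.0207]
tool_rot: [180.0, -0.0, 113.0]
contact_force: [-0.5, -0.9, -0.8]
width: 0.0604
```

```bash
python3 st.py w4
```

```text
4.5667 [ 0.5535 -0.095   0.0207] [180.    -0.   113.05] F [-0.5 -0.9 -0.8] 0.060365157069563975 fix mm [-51.6 -66.3]
```

View pics/w4_tz.png

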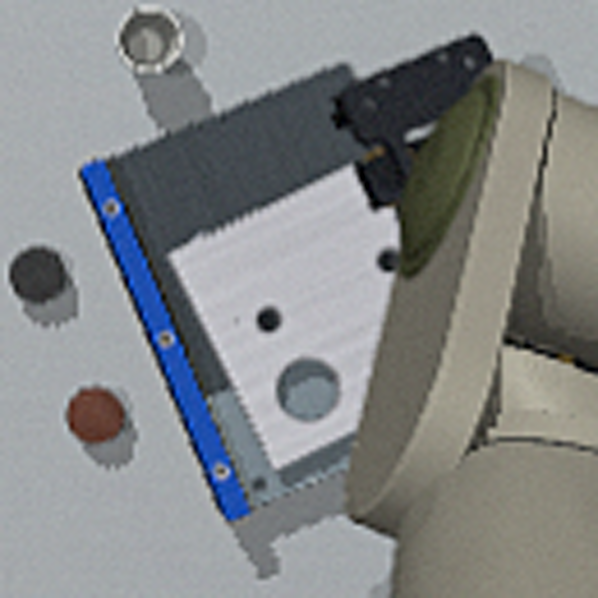

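View pics/w4.png

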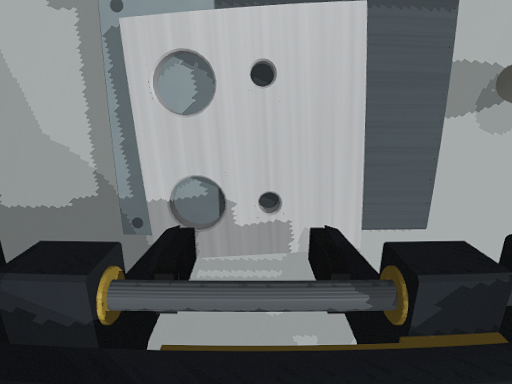

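```bash
python3 - <<'E'
from h import *
import pickle
f=np.load("fix.npz");O,R=f["O"],f["R"]
s=arm.sense()
for n in("w1","w2","w3","w4"):
    c=pickle.load(open(n+".pkl","rb")); print(n,np.round(np.array(c["cam_to_world"])[:3,3],4))
c=pickle.load(open("w4.pkl","rb"))
P=s["eef_pos"];t=R@[.030,0];q=R@[0,.009]
for z in(0,.02,.04):print(proj(c,[[*(P[:2]+k*t+j*q),P[2]+z] for k in(-1,1,-1.5,1.5) for j in (-1,1)]).round().tolist())
print("holes",(cast(c,[[263,72],[270,202],[120,17],[367,2],[145,263]],.028)-O)@R*1e3)
ct=arm.get_calibration("top")
z=(proj(ct,[[*(P[:2]+k*t),P[2]+zz] for k in(-1,1) for zz in (0,.03)])-[264.6,144.6])*4.6;print(z)
cv2.imwrite("pics/s4.png",cv2.resize(arm.camera("side")[120:220,200:350],None,fx=5,fy=5,interpolation=cv2.INTER_CUBIC))
im=cv2.imread("pics/w4.png");cv2.imwrite("pics/w4z.png",cv2.resize(im[200:350,90:410],None,fx=2.5,fy=2.5))
E
```

```text
w1 [ 0.5375 -0.0623  0.3852]
w2 [ 0.5452 -0.0724  0.191 ]
w3 [ 0.5308 -0.0391  0.1876]
w4 [ 0.5268 -0.0298  0.1882]
[[200.0, 241.0], [199.0, 213.0], [300.0, 241.0], [301.0, 213.0], [176.0, 241.0], [174.0, 213.0], [324.0, 241.0], [326.0, 213.0]]
[[195.0, 257.0], [193.0, 226.0], [305.0, 257.0], [307.0, 226.0], [167.0, 257.0], [164.0, 226.0], [333.0, 257.0], [335.0, 226.0]]
[[187.0, 277.0], [185.0, 243.0], [312.0, 277.0], [315.0, 243.0], [156.0, 277.0], [152.0, 242.0], [343.0, 277.0], [347.0, 242.0]]
holes [[ -44.93657277   19.90241205]
 [ -40.43855036  -48.10834481]
 [-114.60192233   46.28292363]
 [   4.88819858   52.75773194]
 [-114.23036471  -86.39268162]]
[[444.68390277 317.11584995]
 [459.75853138 316.99643449]
 [398.15303658 207.91969424]
 [411.58037428 204.02681004]]
```

View pics/s4.png

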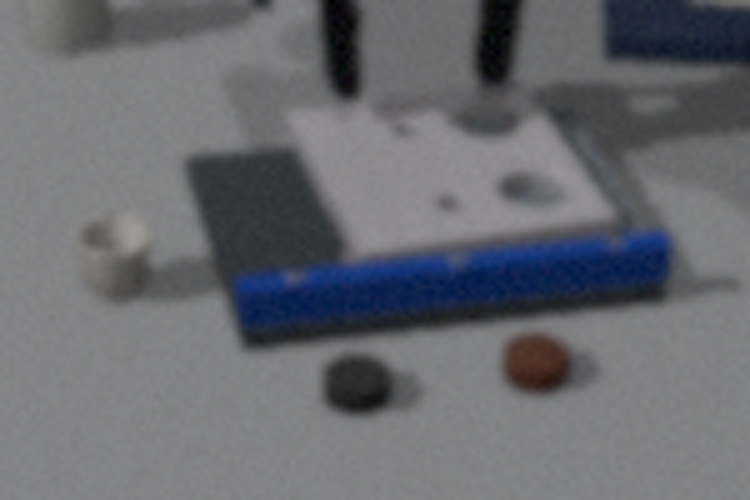

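View pics/w4z.png

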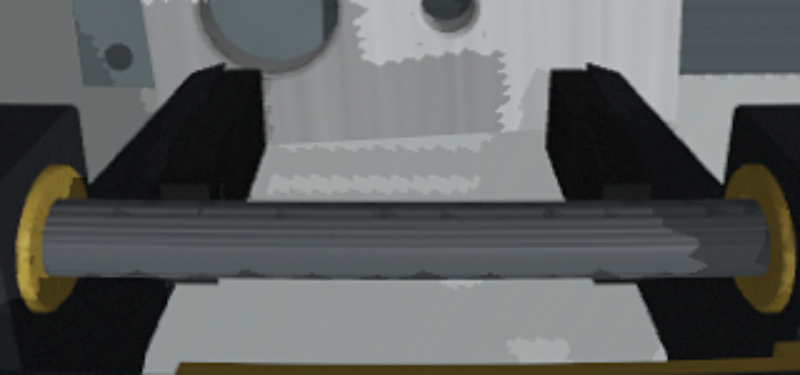

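```bash
python3 - <<'E'
from h import *
f=np.load("fix.npz");O,R=f["O"],f["R"]
s=arm.sense();P=s["eef_pos"];print(P,s["clock"])
c=arm.get_calibration("side")
for z in(-.0,.01,.02):
  for k in(30,38,47,-30,-38,-47):
    print(z,k,[((proj(c,[[*(P[:2]+R@[k/1e3,j/1e3]),P[2]+z]])-[199.6,119.6])*5).round().tolist()[0] for j in(-9,9)])
fx=lambda x,y,z:((proj(c,[[*(O+R@[x/1e3,y/1e3]),z/1e3]])-[199.6,119.6])*5).round().tolist()
print("base corners",fx(62,-72,12),fx(62,78,12),"fence",fx(62,65,32),fx(-130,65,32),"plate",fx(5,53,28),fx(5,53,18),fx(13,-76,28))
E
```

```text
[ 0.5535886  -0.09504839  0.02066076] 4.7167
-0.0 30 [[352.0, 118.0], [361.0, 136.0]]
-0.0 38 [[336.0, 119.0], [344.0, 138.0]]
-0.0 47 [[318.0, 121.0], [326.0, 140.0]]
-0.0 -30 [[472.0, 106.0], [482.0, 124.0]]
-0.0 -38 [[488.0, 104.0], [498.0, 122.0]]
-0.0 -47 [[505.0, 102.0], [516.0, 120.0]]
0.01 30 [[353.0, 100.0], [361.0, 118.0]]
0.01 38 [[336.0, 101.0], [345.0, 119.0]]
0.01 47 [[318.0, 103.0], [326.0, 121.0]]
0.01 -30 [[473.0, 88.0], [483.0, 106.0]]
0.01 -38 [[489.0, 86.0], [499.0, 104.0]]
0.01 -47 [[506.0, 85.0], [517.0, 102.0]]
0.02 30 [[353.0, 81.0], [361.0, 99.0]]
0.02 38 [[337.0, 83.0], [345.0, 101.0]]
0.02 47 [[318.0, 85.0], [326.0, 103.0]]
0.02 -30 [[474.0, 70.0], [484.0, 87.0]]
0.02 -38 [[490.0, 68.0], [500.0, 86.0]]
0.02 -47 [[508.0, 66.0], [518.0, 84.0]]
base corners [[184.0, 154.0]] [[241.0, 330.0]] fence [[235.0, 275.0]] [[664.0, 227.0]] plate [[359.0, 253.0]] [[359.0, 272.0]] [[282.0, 111.0]]
```

Call:
servo_tool:
  series:
    - [[-0.36,-0.01,0,-0.003,0],[-0.36,-0.02,0,-0.003,0],[-0.36,-0.03,0,-0.003,0],[-0.36,-0.04,0,-0.003,0],[-0.36,-0.045,0,-0.003,0]]

```text
clock: 5.13
eef_pos: [0.5719, -0.1385, 0.0236]
tool_rot: [180.0, 0.0, 113.0]
contact_force: [-0.0, 0.3, 0.7]
width: 0.0598
```

Call:
servo_tool:
  series:
    - [[-0.36,0,0,0.004,0],[-0.36,0,0,0.007,0],[-0.36,0,0,0.01,0],[-0.36,0,0,0.01,0],[-0.36,0,0,0.01,0]]

```text
clock: 5.55
eef_pos: [0.571, -0.1362, 0.0134]
tool_rot: [-180.0, -0.0, 113.1]
contact_force: [-0.2, 0.0, 0.1]
width: 0.0602
```

```bash
cat > tip.py <<'E'
from h import *
import sys
f=np.load("fix.npz");O,R=f["O"],f["R"]
c=arm.get_calibration("side");s=arm.sense();P=s["eef_pos"];im=arm.camera("side")
print(s["clock"],P,s["contact_force"],(P[:2]-O)@R)
cr=cv2.resize(im[80:200,190:350],None,fx=5,fy=5,interpolation=cv2.INTER_CUBIC)
for z in(0,.01,.02,.03):
  for k in(-38,38):
    a,b=[tuple(int(v) for v in (proj(c,[[*(P[:2]+R@[k/1e3,j/1e3]),P[2]+z]])[0]-[189.6,79.6])*5) for j in(-9,9)]
    cv2.line(cr,a,b,[(0,0,255),(0,255,0),(0,255,255),(255,0,255)][int(z*100+.5)],1)
cv2.imwrite(sys.argv[1],cr)
E
python3 tip.py pics/s5.png
```

```text
5.55 [ 0.5709669  -0.13615057  0.01335648] [-0.179626    0.01502252  0.0743042 ] [-0.05169777 -0.11105336]
```

View pics/s5.png

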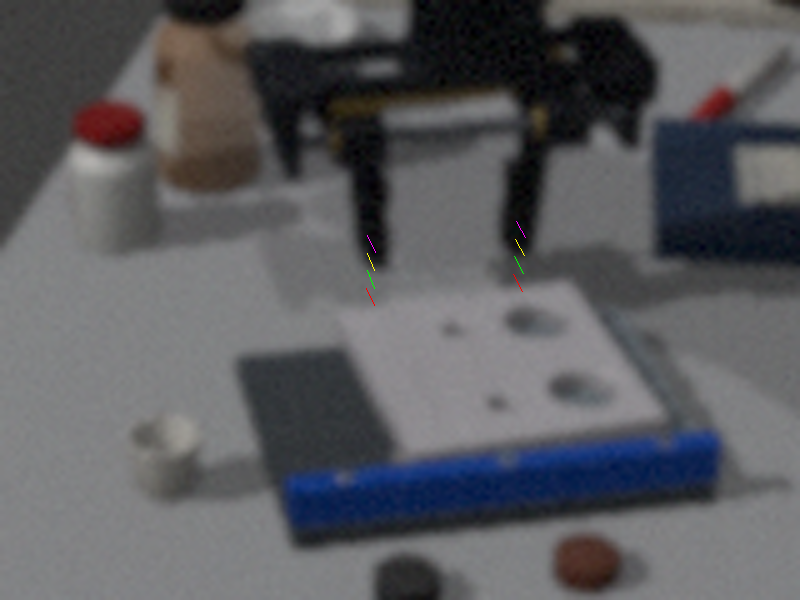

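Call:
servo_tool:
  series:
    - [[-0.36,0,0,0.004,0],[-0.36,0,0,0.008,0],[-0.36,0.004,0,0.01,0],[-0.36,0.008,0,0.01,0],[-0.36,0.012,0,0.01,0]]

```text
clock: 6.02
eef_pos: [0.5662, -0.125, 0.0034]
tool_rot: [-180.0, -0.0, 113.0]
contact_force: [-0.8, 0.0, -0.0]
width: 0.0601
```

Call:
servo_tool:
  series:
    - [[-0.36,0.002,0,0,0],[-0.36,0.004,0,0,0],[-0.36,0.006,0,0,0],[-0.36,0.008,0,0,0],[-0.36,0.01,0,0,0]]

```text
clock: 6.43
eef_pos: [0.5627, -0.1164, 0.0038]
tool_rot: [180.0, 0.0, 113.0]
contact_force: [0.8, -1.7, 1.1]
width: 0.06
```

```bash
python3 st.py w6; python3 tip.py pics/s6.png
```

```text
6.4333 [ 0.5627 -0.1164  0.0038] [1.7998e+02 4.0000e-02 1.1305e+02] F [ 0.8 -1.7  1.1] 0.05998423514515148 fix mm [-51.5 -89.7]
6.5333 [ 0.56256201 -0.11617983  0.00375068] [ 0.47528546 -0.11156271 -0.39843341] [-0.05158029 -0.08938636]
```

View pics/s6.png

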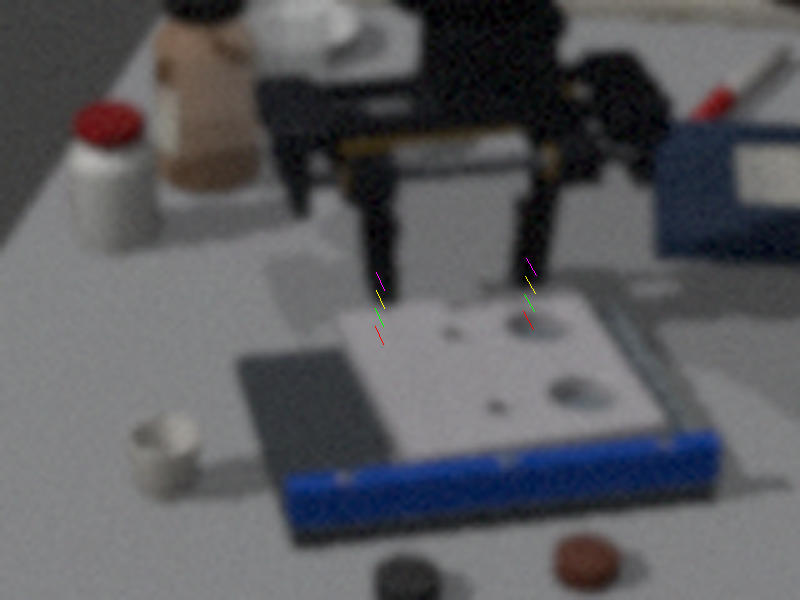

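View pics/w6.png

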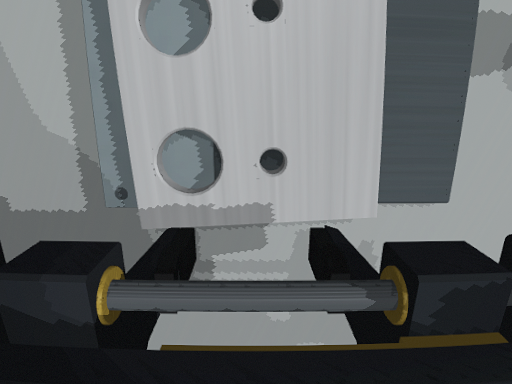

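Call:
servo_tool:
  series:
    - [[-0.36,0.002,0,0,0],[-0.36,0.004,0,0,0],[-0.36,0.006,0,0,0],[-0.36,0.008,0,0,0],[-0.36,0.01,0,0,0]]

```text
clock: 7.0
eef_pos: [0.5586, -0.107, 0.0037]
tool_rot: [-180.0, 0.0, 113.0]
contact_force: [0.2, -0.5, -0.0]
width: 0.0601
```

```bash
python3 st.py w7
```

```text
7.0 [ 0.5586 -0.107   0.0037] [-180.      0.    113.05] F [ 0.2 -0.5 -0. ] 0.06010588150011673 fix mm [-51.6 -79.4]
```

View pics/w7.png

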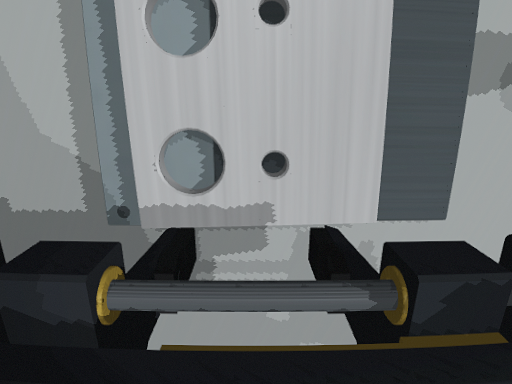

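View pics/w7_tz.png

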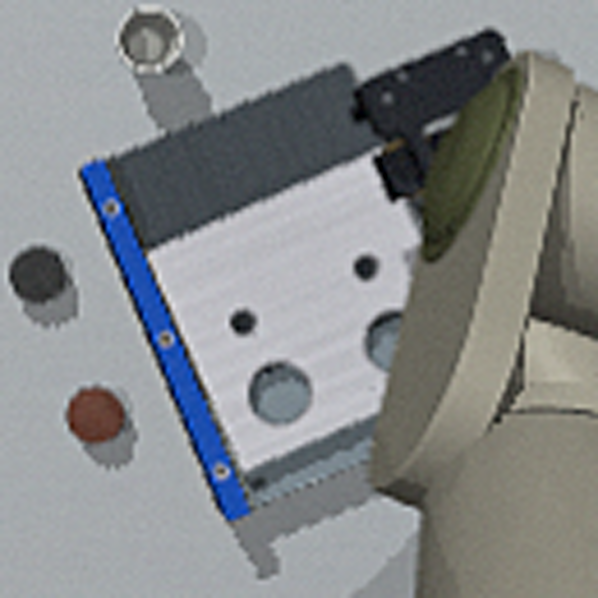

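Call:
servo_tool:
  series:
    - [[-0.36,0.001,0,0,0],[-0.36,0.002,0,0,0],[-0.36,0.003,0,0,0],[-0.36,0.004,0,0,0],[-0.36,0.005,0,0,0]]

```text
clock: 7.52
eef_pos: [0.5569, -0.103, 0.0037]
tool_rot: [180.0, 0.1, 113.1]
contact_force: [1.2, -8.2, -1.3]
width: 0.0602
```

Call:
servo_tool:
  series:
    - [[-0.36,0.0005,0,0,0],[-0.36,0.001,0,0,0],[-0.36,0.0015,0,0,0],[-0.36,0.002,0,0,0],[-0.36,0.002,0,0,0]]

```text
clock: 7.93
eef_pos: [0.557, -0.1029, 0.004]
tool_rot: [179.9, 0.3, 113.0]
contact_force: [1.6, -10.8, -1.7]
width: 0.06
```

```bash
python3 st.py w8
```

```text
7.9333 [ 0.557  -0.1029  0.004 ] [179.95   0.26 113.05] F [  1.6 -10.8  -1.7] 0.06004561239976284 fix mm [-51.5 -75. ]
```

View pics/w8_tz.png

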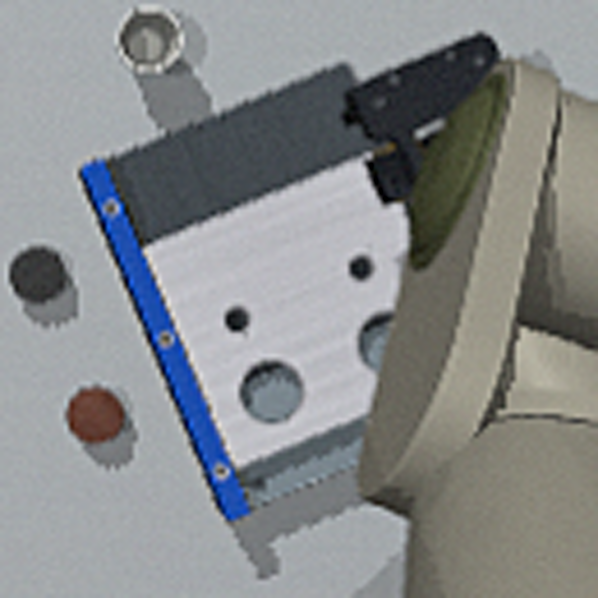

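Call:
servo_tool:
  series:
    - [[-0.36,-0.01,0,0,0],[-0.36,-0.03,0,0,0],[-0.36,-0.03,0,-0.03,0],[-0.36,-0.03,0,-0.065,0],[-0.36,-0.03,0,-0.1,0]]

```text
clock: 8.45
eef_pos: [0.5672, -0.1283, 0.1043]
tool_rot: [-179.9, -0.1, 113.0]
contact_force: [0.6, -1.0, 0.5]
width: 0.0599
```

Call:
servo_tool:
  series:
    - [[-0.36,0.01,-0.02,-0.02,7],[-0.36,0.03,-0.04,-0.02,14],[-0.36,0.055,-0.06,-0.02,21],[-0.36,0.08,-0.08,-0.02,28],[-0.36,0.103,-0.09,-0.02,35]]

```text
clock: 8.87
eef_pos: [0.4422, -0.068, 0.1236]
tool_rot: [-179.9, -0.0, 77.6]
contact_force: [0.5, -0.0, 0.1]
width: 0.0602
```

Call:
servo_tool:
  series:
    - [[-0.36,0,0,0,7],[-0.36,0,0,0,14],[-0.36,0,0,0,21],[-0.36,0,0,0,28],[-0.36,0,0,0,35]]

```text
clock: 9.28
eef_pos: [0.4445, -0.0686, 0.1237]
tool_rot: [-180.0, -0.0, 42.7]
contact_force: [-0.5, -0.4, 0.9]
width: 0.0595
```

Call:
servo_tool:
  series:
    - [[-0.36,0,0,0,7],[-0.36,0,0,0,14],[-0.36,0,0,0,20],[-0.36,0,0,0,20],[-0.36,0,0,0,20]]

```text
clock: 9.7
eef_pos: [0.4445, -0.0687, 0.1236]
tool_rot: [-180.0, -0.0, 23.2]
contact_force: [-0.1, 0.2, 0.7]
width: 0.0602
```

```bash
python3 st.py w9
```

```text
9.7 [ 0.4445 -0.0687  0.1236] [-179.97   -0.     23.22] F [-0.1  0.2  0.7] 0.06016541673095722 fix mm [-141.5    0.6]
```

View pics/w9.png

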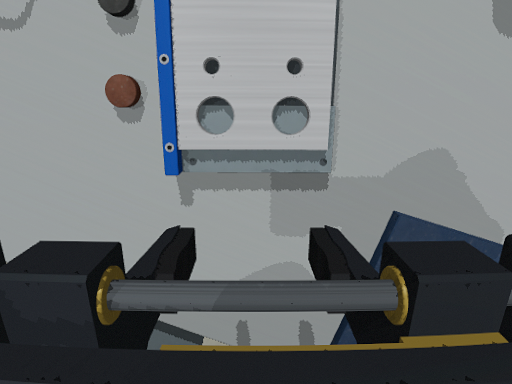

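View pics/w9_tz.png

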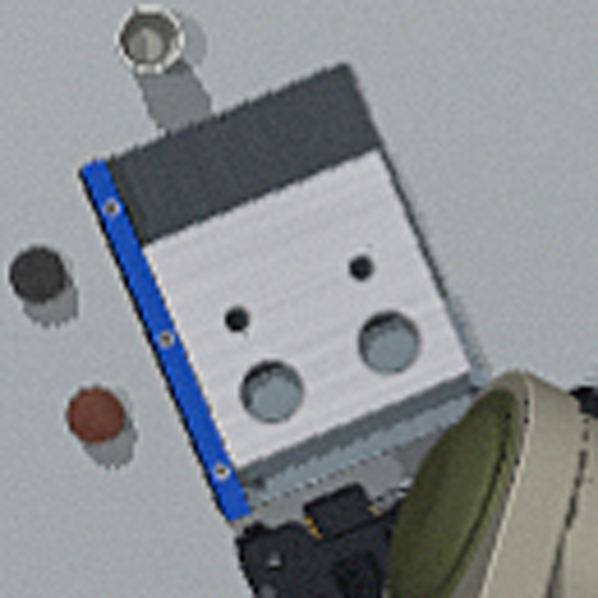

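```bash
cat > hol.py <<'E'
from h import *
import sys,pickle
# holes: dark small blobs on plate, wrist image
n=sys.argv[1];zt=float(sys.argv[2])
f=np.load("fix.npz");O,R=f["O"],f["R"]
c=pickle.load(open(n+".pkl","rb"));im=cv2.imread(f"pics/{n}.png")
g=im.max(2);m=(g<95).astype(np.uint8)
N,L,S,C=cv2.connectedComponentsWithStats(m)
for i in range(1,N):
    x,y,w,h,a=S[i]
    if 60<a<700 and .7<w/h<1.4 and y<230:
        q=(cast(c,[C[i]],zt)[0]-O)@R*1e3
        print(np.round(C[i],1),w,h,a,"fix",q.round(1))
E
python3 hol.py w9 .028; python3 - <<'E'
from h import *
import pickle
f=np.load("fix.npz");O,R=f["O"],f["R"];c=pickle.load(open("w9.pkl","rb"))
print((cast(c,[[178,150],[328,150]],.028)-O)@R*1e3,(cast(c,[[180,172],[330,172]],.018)-O)@R*1e3)
E
```

```text
[211.1  65.6] 15 16 181 fix [-38.9  34. ]
[294.1  65.9] 15 15 179 fix [-38.9 -33.7]
[132.   94.9] 25 33 243 fix [-61.5 101.4]
[209.7 105.6] 33 28 303 fix [-70.7  36. ]
[288.6 105.1] 36 26 270 fix [-70.1 -30.1]
[[-108.16576868   64.99975752]
 [-107.77883607  -65.89063073]] [[-129.99527236   66.83360916]
 [-129.57990486  -71.67900975]]
```

Call:
servo_tool:
  series:
    - [[-0.36,0.0,0,0.035,0],[-0.36,0.01,0,0.065,0],[-0.36,0.0195,0,0.09,0],[-0.36,0.0195,0,0.107,0],[-0.36,0.0195,0,0.112,0]]

```text
clock: 10.22
eef_pos: [0.4616, -0.0606, 0.0094]
tool_rot: [-179.8, 0.2, 23.2]
contact_force: [-0.8, -0.2, -0.6]
width: 0.0598
```

Call:
servo_tool:
  series:
    - [[-0.36,0,0,0.002,0],[-0.36,0,0,0.004,0],[-0.36,0,0,0.006,0],[-0.36,0,0,0.0075,0],[-0.36,0,0,0.0085,0]]

```text
clock: 10.63
eef_pos: [0.4627, -0.0613, 0.0037]
tool_rot: [179.9, -0.1, 23.1]
contact_force: [0.4, -1.3, -0.4]
width: 0.0598
```

Call:
servo_tool:
  series:
    - [[-0.36,0,0,0.0005,0],[-0.36,0,0,0.001,0],[-0.36,0,0,0.0015,0],[-0.36,0,0,0.002,0],[-0.36,0,0,0.002,0]]

```text
clock: 11.05
eef_pos: [0.4625, -0.0611, 0.0011]
tool_rot: [-180.0, 0.0, 23.0]
contact_force: [0.5, -0.2, -0.5]
width: 0.0598
```

Call:
servo_tool:
  series:
    - [[-0.36,0,0,0.0005,0],[-0.36,0,0,0.001,0],[-0.36,0,0,0.0015,0],[-0.36,0,0,0.0015,0],[-0.36,0,0,0.0015,0]]

```text
clock: 11.47
eef_pos: [0.4625, -0.0611, -0.0004]
tool_rot: [-180.0, 0.0, 23.0]
contact_force: [0.5, -0.4, 0.8]
width: 0.0602
```

Call:
servo_tool:
  series:
    - [[-0.36,0,0,0.0005,0],[-0.36,0,0,0.001,0],[-0.36,0,0,0.001,0],[-0.36,0,0,0.001,0],[-0.36,0,0,0.001,0]]

```text
clock: 11.88
eef_pos: [0.4625, -0.0611, -0.0014]
tool_rot: [-180.0, 0.0, 23.0]
contact_force: [0.6, 0.9, 0.6]
width: 0.0599
```

Call:
servo_tool:
  series:
    - [[-0.36,0,0,0.0005,0],[-0.36,0,0,0.001,0],[-0.36,0,0,0.001,0],[-0.36,0,0,0.001,0],[-0.36,0,0,0.001,0]]

```text
clock: 12.3
eef_pos: [0.4625, -0.0611, -0.0024]
tool_rot: [-180.0, 0.0, 23.0]
contact_force: [-0.2, 0.1, 0.2]
width: 0.0597
```

Call:
servo_tool:
  series:
    - [[-0.36,0,0,0.0005,0],[-0.36,0,0,0.001,0],[-0.36,0,0,0.001,0],[-0.36,0,0,0.001,0],[-0.36,0,0,0.001,0]]

```text
clock: 12.72
eef_pos: [0.4626, -0.0611, -0.0027]
tool_rot: [180.0, -0.0, 23.0]
contact_force: [-1.9, 0.6, 10.6]
width: 0.0597
```

```bash
python3 st.py w10
```

```text
12.7167 [ 0.4626 -0.0611 -0.0027] [ 1.7997e+02 -2.0000e-02  2.3050e+01] F [-1.9  0.6 10.6] 0.0597335126969638 fix mm [-121.9    0.5]
```

View pics/w10.png

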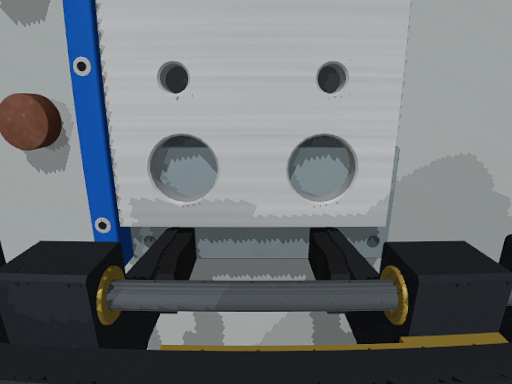

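Call:
servo_tool:
  series:
    - [[-0.36,0,0,-0.0017,0],[-0.36,0.002,0,-0.0017,0],[-0.36,0.005,0,-0.0017,0],[-0.36,0.008,0,-0.0017,0],[-0.36,0.011,0,-0.0017,0]]

```text
clock: 13.23
eef_pos: [0.4728, -0.0567, -0.0018]
tool_rot: [-180.0, 0.0, 23.0]
contact_force: [-0.4, -0.7, -0.3]
width: 0.0596
```

Call:
servo_tool:
  series:
    - [[-0.36,0.003,0,0,0],[-0.36,0.006,0,0,0],[-0.36,0.009,0,0,0],[-0.36,0.012,0,0,0],[-0.36,0.015,0,0,0]]

```text
clock: 13.65
eef_pos: [0.4867, -0.0508, -0.0017]
tool_rot: [-180.0, 0.0, 23.0]
contact_force: [-0.7, -0.8, -0.6]
width: 0.0599
```

```bash
python3 st.py w11; python3 hol.py w11 .028
```

```text
13.65 [ 0.4867 -0.0508 -0.0017] [-1.7999e+02  1.0000e-02  2.3050e+01] F [-0.7 -0.8 -0.6] 0.05988012739234486 fix mm [-95.7   0.6]
[175.1  85.5] 27 29 612 fix [-15.9  33.6]
[329.9  85.3] 28 29 597 fix [-15.8 -33.6]
```

View pics/w11.png

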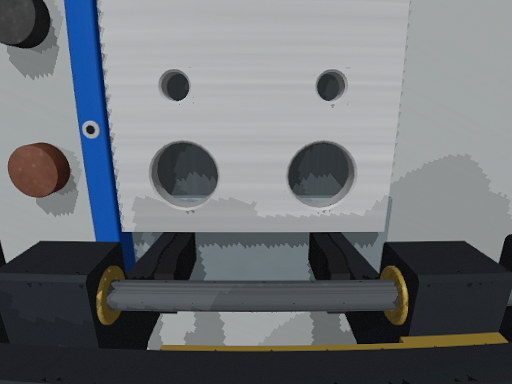

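Call:
servo_tool:
  series:
    - [[-0.36,0.002,0,0,0],[-0.36,0.004,0,0,0],[-0.36,0.006,0,0,0],[-0.36,0.008,0,0,0],[-0.36,0.01,0,0,0]]

```text
clock: 14.17
eef_pos: [0.4957, -0.047, -0.0017]
tool_rot: [-180.0, 0.0, 23.0]
contact_force: [-0.2, -0.0, -0.2]
width: 0.0599
```

Call:
servo_tool:
  series:
    - [[-0.36,0.0005,0,0,0],[-0.36,0.001,0,0,0],[-0.36,0.0015,0,0,0],[-0.36,0.002,0,0,0],[-0.36,0.0025,0,0,0]]

```text
clock: 14.58
eef_pos: [0.4979, -0.046, -0.0016]
tool_rot: [-180.0, 0.0, 23.0]
contact_force: [-0.4, -0.4, -0.7]
width: 0.0598
```

```bash
python3 st.py w12; python3 hol.py w12 .028
```

```text
14.5833 [ 0.4979 -0.046  -0.0016] [-180.      0.     23.04] F [-0.4 -0.4 -0.7] 0.059755418980431324 fix mm [-83.5   0.5]
[172.5  86.6] 27 29 328 fix [-4.2 34.8]
[331.8  85.7] 28 29 284 fix [ -3.8 -34.5]
```

View pics/w12.png

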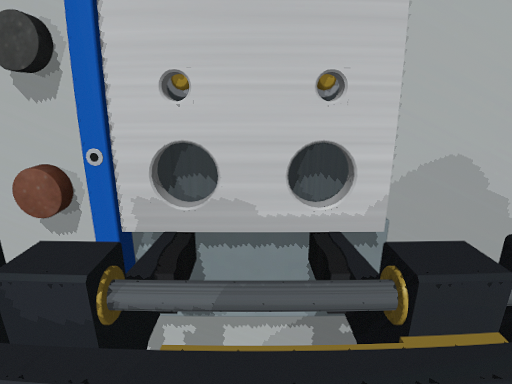

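Both brass pins show in the holes' far side at (180,80) and (327,80), still about 4 mm to go. I'll push on slowly.

Call:
servo_tool:
  series:
    - [[-0.36,0.0005,0,0,0],[-0.36,0.001,0,0,0],[-0.36,0.0015,0,0,0],[-0.36,0.002,0,0,0],[-0.36,0.0025,0,0,0]]

```text
clock: 15.1
eef_pos: [0.5004, -0.0451, -0.0016]
tool_rot: [180.0, -0.0, 23.0]
contact_force: [-0.5, 0.3, 0.3]
width: 0.0599
```

Call:
servo_tool:
  series:
    - [[-0.36,0.0003,0,0,0],[-0.36,0.0006,0,0,0],[-0.36,0.0009,0,0,0],[-0.36,0.0012,0,0,0],[-0.36,0.0015,0,0,0]]

```text
clock: 15.52
eef_pos: [0.5016, -0.0445, -0.0017]
tool_rot: [180.0, 0.0, 23.0]
contact_force: [-0.7, 0.5, 0.1]
width: 0.0601
```

```bash
python3 st.py w13
```

```text
15.5167 [ 0.5016 -0.0445 -0.0017] [180.     0.    23.04] F [-0.7  0.5  0.1] 0.060117039965836686 fix mm [-79.4   0.5]
```

View pics/w13.png

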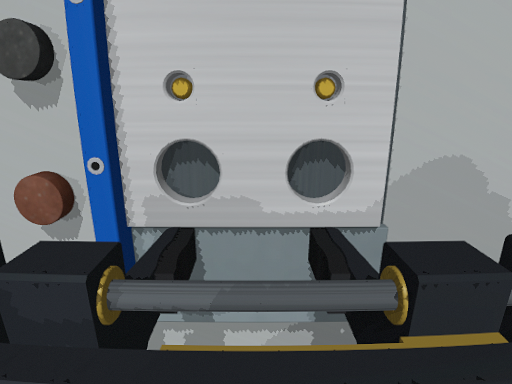

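Call:
servo_tool:
  series:
    - [[-0.36,-0.01,0,0,0],[-0.36,-0.03,0,0,0],[-0.36,-0.04,0,-0.03,0],[-0.36,-0.04,0,-0.065,0],[-0.36,-0.04,0,-0.1,0]]

```text
clock: 16.03
eef_pos: [0.463, -0.0603, 0.0992]
tool_rot: [-179.9, 0.1, 23.0]
contact_force: [0.8, -1.1, -0.5]
width: 0.0595
```

Call:
servo_tool:
  series:
    - [[-0.36,0.0,0,-0.02,0],[-0.36,0,0,-0.04,0],[-0.36,0,0,-0.04,0],[-0.36,0,0,-0.04,0],[-0.36,0,0,-0.04,0]]

```text
clock: 16.45
eef_pos: [0.4639, -0.0601, 0.1372]
tool_rot: [-179.9, 0.1, 23.0]
contact_force: [0.7, 0.5, -0.4]
width: 0.06
```

```bash
python3 st.py w14; python3 - <<'E'
from h import *
im=cv2.imread("pics/w14.png");cv2.imwrite("pics/w14z.png",cv2.resize(im[0:220,100:400],None,fx=2.66,fy=2.66,interpolation=cv2.INTER_CUBIC))
cv2.imwrite("pics/s14.png",cv2.resize(arm.camera("side")[120:220,200:350],None,fx=5,fy=5,interpolation=cv2.INTER_CUBIC))
E
```

```text
16.45 [ 0.4639 -0.0601  0.1372] [-1.7992e+02  8.0000e-02  2.3040e+01] F [ 0.7  0.5 -0.4] 0.05999913936515628 fix mm [-120.2    1. ]
```

View pics/w14z.png

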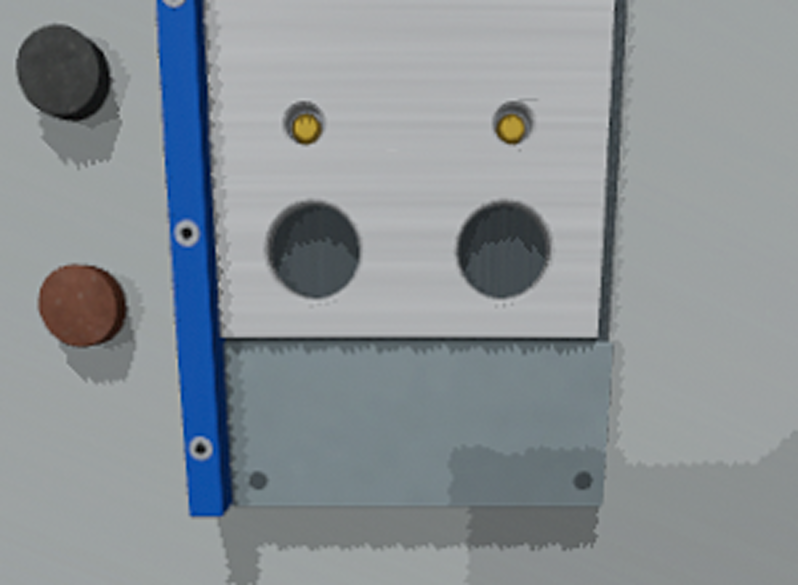

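View pics/s14.png

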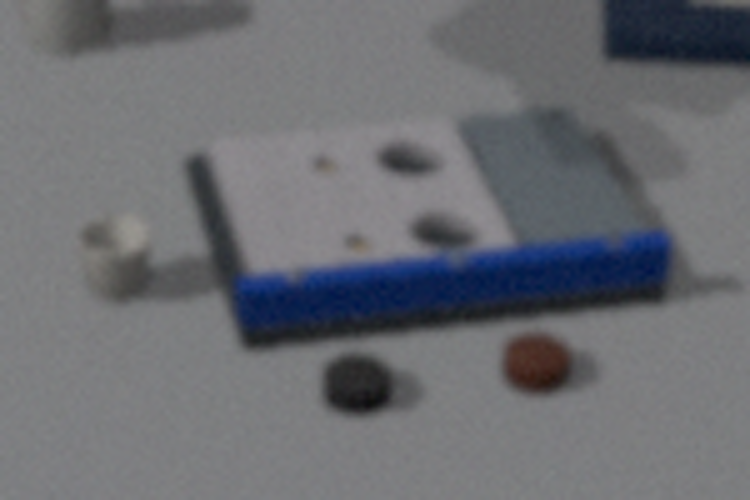

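```bash
python3 - <<'E'
from h import *
import pickle
f=np.load("fix.npz");O,R=f["O"],f["R"];c=pickle.load(open("w14.pkl","rb"))
q=lambda p:np.array(p)/2.66+[100-.3,-.3]
for z in(.022,.028):
    e=cast(c,q([[220,336],[599,337]]),z);h=cast(c,q([[304,122],[514,121.5]]),z)
    print(z,"width",np.linalg.norm(e[0]-e[1])*1e3,"hole sp",np.linalg.norm(h[0]-h[1])*1e3,((e-O)@R*1e3).round(1).tolist(),"holes",((h-O)@R*1e3).round(1).tolist())
p=cast(c,q([[306,128],[512,128]]),.018);print("pins",((p-O)@R*1e3).round(1))
st=cast(c,q([[230,341],[605,343]]),.018);print("step",((st-O)@R*1e3).round(1))
# plate underside hole centres predicted vs pins; discs/crucible top check
a=cv2.imread("pics/top0.png").astype(int);b=cv2.imread("pics/w14_t.png").astype(int)
d=abs(a-b).max(2)
for n,(x0,x1,y0,y1) in dict(black=(266,281,197,212),red=(278,293,228,243),cruc=(290,306,146,162),tweez=(158,214,242,262)).items(): print(n,d[y0:y1,x0:x1].mean().round(1))
E
```

```text
0.022 width 130.90052562552071 hole sp 68.22457812195722 [[-67.6, 64.7], [-68.0, -66.2]] holes [[1.1, 33.6], [1.2, -34.7]]
0.028 width 128.12187880246162 hole sp 66.77636386653516 [[-67.2, 63.3], [-67.6, -64.8]] holes [[0.0, 32.9], [0.1, -33.9]]
pins [[ -0.1  33.4]
 [ -0.1 -34.5]]
step [[-69.6  62.2]
 [-70.3 -69.4]]
black 5.2
red 4.9
cruc 5.1
tweez 5.1
```

```bash
python3 - <<'E'
from station import arm
print(arm.job_done(), arm.sense()["clock"])
E
```

```text
the job is handed in; nothing more can be done
the job is handed in; nothing more can be done
```

The plate is home on its pins, and I handed the job in at about 16.5 s. `job_done` gives no verdict, so this rests on my own checks.

**What I did:** I pushed the plate's -y side with two spread fingertips until it lay flush against the blue fence, then pushed its rear edge along +x until it dropped over the pins. I then backed the gripper off and up; the tips ended roughly 0.155 m above the worktop.

**Last checks (wrist camera):**

| Check | Measured | Expected |
|---|---|---|
| Hole spacing, plate assumed seated (top at 22 mm) | 68.2 mm | 68 mm |
| Hole spacing, plate assumed still up (top at 28 mm) | 66.8 mm | 68 mm |
| Plate rear edge, fixture x | about -67.8 mm | -68 mm |
| Hole centres relative to pins | about 1.2 mm in x, 0.2 mm in y | below 3 mm |

- **Seating:** The spacing fits the seated height, so the plate has dropped. I judged flatness and rest only by eye in the pictures.
- **Plate width:** This disagreed slightly with the seated reading. It measured 130.9 mm seated against a true 130 mm, though the raised height gave a worse 128.1 mm.
- **Bystanders:** The discs, crucible and tweezers showed no change between the first and last top pictures beyond image noise.

**Fingertip height:** The real fingertips sit about 20 mm above the reported TCP. My first sideways push therefore passed over the plate without touching it. I found the offset in the side camera and confirmed it by touching the grey step at about 11 N.

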